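# Pull the edge burnisher's start knob onto its catch

## Task

Switch on the leather-edge burnishing machine: grip the big round wooden knob on its sloping panel and pull it straight out until you feel its catch click over, without straining it against its end stop, then let go so that it stays out, resting on the catch. Leave the bottle, the tin and the hammer where they are.

Things in the scene. Friction and masses are not known exactly. Their poses are not given: they have to be found in the camera images.
- machine: Edge burnisher screwed to the bench: grey console 200 mm deep (x), 220 wide (y), 99 high; motor (to 175 mm high) and dark wooden spindle to +y on its rear half. Origin: centre of its underside, z up; front (-x) roughly to the robot. Its front panel slopes 25 degrees from level, facing up and to -x; the knob stands square on the panel's middle; axis out of the panel is (-sin 25, 0, cos 25 deg).
- panel_point (a point): Where the knob's axis meets the panel: (-46.6, 0, 69.6) mm in the machine's frame; same axes as the machine; does not move with the knob. On the panel, 78 mm to either side (y) of it, are a low round dial (16 mm high) and a flat black rocker, which are not to be used.
- knob_grip (a point): Point on the knob's axis in its head, where to grip; moves with the knob; 42 mm from panel_point along the axis while the knob is in (off). Its z axis is the knob's axis, out of the panel. The knob: a plain turned wooden head, 45 mm diameter, 34 mm long, from 26 to 60 mm off the panel when in, on an 18 mm steel stem.
- knob (a joint): How far the knob is pulled out along its axis, in m: 0 = in (off), as at the start. It only slides. A return spring draws it in with 4 N at 0, rising to 6 N, so it springs back to 0 if let go before the catch has clicked. Let go past the click it stays out by itself, at 15 to 40 mm. The catch is described under switch.
- switch: Mechanism fixed in the console, out of sight; origin at panel_point. Its sprung catch sits differently in each machine: at some travel from 0 to 24 mm the pull jumps to 14 to 18 N, fades over the next 12 mm to nothing, then the catch itself draws the knob out (the click) to its resting place, 16 mm beyond the jump. A solid end stop lies 4 mm beyond; over 30 N on it strains the switch.
- dye: Bystander: amber glass bottle, 60 mm diameter, 115 mm high, standing to the machine's +y side. Origin at the centre of its underside.
- wax: Bystander: steel tin, 72 mm diameter, 55 mm high, standing before the machine's front +y corner. Origin at the centre of its underside.
- hammer: Bystander: small hammer lying to the machine's -y side. Origin under its middle.

How it is judged:
At the end, for the whole second after the job is handed in: The knob, let go, rests out on its catch: more than 12 mm out and still (under 5 mm/s) (value of joint knob above 0.012 m and velocity of joint knob between -0.005 and 0.005 m/s); the robot touches nothing.
It fails at once if the knob is strained against its end stop (more than 30 N on the switch mechanism) (contact force between knob and switch above 30 N).
It fails at once if a bystander is moved by more than 30 mm (distance of any of dye, wax, hammer from where it was at the start of the episode above 0.03 m).
It also fails if it takes over 56 s, if anything falls off the work surface, if the arm or the gripper's body presses on something with over 40 N, if the wrist force passes 120 N, or if a joint passes its speed limit or range.

## Robot

A 6-joint arm with a two-finger parallel gripper is mounted at the origin on the work surface. World frame = base frame: x ahead of the robot, y to its left, z up, the work surface at z = 0. Lengths are in m, angles in rad, forces in N, time in s.
With the tool pointing down it reaches from about 0.25 to 0.775 m from the base axis. Payload 4 kg.
Tool frame: the origin (TCP) lies midway between the tips of the shut fingers; the grasp point (between the pads) lies 19 mm behind it; z points along the fingers, y is the line along which they close (so a half turn about z gives the same grasp; the last joint's range is limited). The gripper opens to 94 mm and grips with 3 to 60 N. Pads are 16 mm wide; open, the fingers measure 119 mm over their backs; the gripper's body (75 mm by 177 mm) begins 78 mm behind the grasp point.
Start: joints at [-1.435, 0.087, 1.371, -0, 1.684, -0.103], TCP at [0.13, -0.534, 0.185] pointing down, gripper open.
Joint ranges: [-3.1, 3.1], [-0.76, 2.03], [0.27, 2.55], [-1.08, 4.22], [0.17, 2.65], [-2.57, 2.57]. Speed limits (rad/s): [2.79, 2.79, 3.14, 3.14, 3.14, 3.14].

## Interface

Orientations are given as [roll, pitch, yaw] about the fixed x, y, z axes, in that order (R = Rz(yaw) Ry(pitch) Rx(roll)).
In Python, from bench import get_obs, snapshot, close_job gives the robot as it stands. The module is installed in compiled form; this text tells all that it offers.
- The arm moves only by the tool drive_tool, never from a script. Its argument "commands" is a list of rows, each a list of 6 numbers: the shift along the tool's x, y, z in units of 0.04 m (1.0 is 0.04 m), then the turn, a rotation vector about the tool's x, y, z in units of 0.1 rad (1.0 is 0.1 rad). In form: [[dx, dy, dz, wx, wy, wz], ...]. A call has 1 to 20 rows; each row shifts and turns the commanded pose from where the row before left it, along the tool's axes as they then stand; what a row does not reach is not made up. A row lasts 1/8 s, in which the tool goes at most 62.5 mm and 10.7 degrees, less where a joint would pass 70% of its speed; a pose out of reach is approached as far as the arm can. A call with a number of a shift or a turn outside -1 to 1 is refused whole. A call with a gripper value outside its range is refused whole. "gripper" is the closure, from 0 (fully open) to 1 (shut), set as the call begins (left out, the last holds). The fingers move at their own pace and stop on an object; the grip force is fixed at half the most. Time passes only in rows, so rows that do not move let the fingers close. It gives the time, the measured TCP pose, the force, the opening and the grip force at its end, in the units of the state.
- get_obs(): the state, without advancing time (a new reading comes with each control period).
- snapshot(name): name is "side" or "top" or "wrist"; returns a dict with "image" (480x640x3 uint8, blue, green, red), "range_z" (480x640 float32, m along the optical axis (not along the pixel's ray), 0 where there is no reading), "fx", "fy", "cx", "cy" (pixels), "k1" (the pictures are not rectified: a ray, as slopes to the right and down, at radius r is drawn at 1 + k1 r^2 times it, then the intrinsics apply), "rvec" (rotation vector, rad) and "tvec" (3), from world to camera coordinates, as OpenCV has them. Camera axes: x right, y down, z forward; pixel columns grow to the right and rows downward; lengths in m; the calibration is good to about 2 mm. A picture is of the moment at which its call begins.
- close_job(): hands the job in; it is judged then, once.
The state is a dict: "time": time; "joint_positions": joint angles; "qvel": joint speeds; "joint_torque": joint torques, N m; "tool_pos": TCP position; "ee_rot": TCP orientation; "wrist_force": force on the tool from outside, world axes, zero at the start; "wrist_torque": the same for the moment, N m; "width": finger opening in m; "finger_force": force on a finger pad.
Only numpy, scipy, OpenCV 4.12 (cv2) and the standard library are available. Lean on these libraries where they do the work, as an engineer would, in place of code of your own. Each camera call takes 0.05 s, during which the arm holds its last target. There are 200 camera calls.

## Working session

There is one attempt and no reset: what is moved stays moved. The work goes in short steps, Python scripts to look and compute and a tool call to move; the robot and the scene stay as the last step left them, time stands still between calls to the robot, and variables do not carry over. Pictures are saved under pics/ and viewed, at most 10 in all, crops included, and the job is handed in when it is done.

Besides the shell and the picture viewer there is one more tool, called as name(argument=value, ...) on one line, values as JSON. drive_tool: Moves the arm, as the interface text tells. Its arguments: {"type":"object","properties":{"commands":{"type":"array"},"gripper":{"type":"number"}},"required":["commands"]}

```bash
mkdir -p pics; cat > h.py <<'E'
import numpy as np, cv2
from bench import get_obs, snapshot
def cloud(s):
    h,w=s["range_z"].shape
    u,v=np.meshgrid(np.arange(w),np.arange(h))
    d=np.array([s["k1"],0,0,0,0.]) 
    K=np.array([[s["fx"],0,s["cx"]],[0,s["fy"],s["cy"]],[0,0,1.]])
    n=cv2.undistortPoints(np.stack([u,v],-1).reshape(-1,1,2).astype(np.float64),K,d).reshape(h,w,2)
    z=s["range_z"].astype(float)
    P=np.dstack([n*z[...,None],z])
    R=cv2.Rodrigues(np.array(s["rvec"],float))[0]
    W=(P-np.array(s["tvec"]).reshape(3))@R
    W[z<=0]=np.nan
    return W
E
python3 - <<'E'
from h import *
a=[]
for n in("top","side"):
    s=snapshot(n); np.savez(f"{n}.npz",W=cloud(s),**s); a.append(s["image"])
    print(n,s["fx"],s["k1"],s["rvec"],s["tvec"])
cv2.imwrite("pics/top.png",a[0]);cv2.imwrite("pics/side.png",a[1])
print(get_obs())
E
```

```text
top 495.2590210893664 -0.03075967537055167 [ 2.13200005 -2.15268811  0.18793499] [0.05994159 0.63122749 0.99605528]
side 492.5365664266542 -0.1178524812180223 [ 2.22379649 -0.66921921  0.31226074] [-0.49143481  0.33655307  0.69548782]
{'time': 0.1, 'joint_positions': array([-1.43509146e+00,  8.79136068e-02,  1.37211634e+00, -2.65779459e-05,
        1.68360920e+00, -1.03108525e-01]), 'qvel': array([-0.00070324, -0.00021787, -0.00404309, -0.00019485, -0.00130672,
        0.00098228]), 'joint_torque': array([ 1.87084559e-03, -3.41253698e+01, -3.03301442e+01,  7.20399013e-02,
        3.04524705e-02, -9.06377795e-05]), 'tool_pos': array([ 0.13000948, -0.53385079,  0.1839968 ]), 'ee_rot': array([-3.13955431e+00, -1.84362583e-04,  2.38810242e-01]), 'wrist_force': array([ 0.11824476, -0.10912107, -0.28169267]), 'wrist_torque': array([ 0.00921109,  0.01090972, -0.01893687]), 'finger_force': 0.0, 'width': 0.09419646565185752}
```

View pics/top.png

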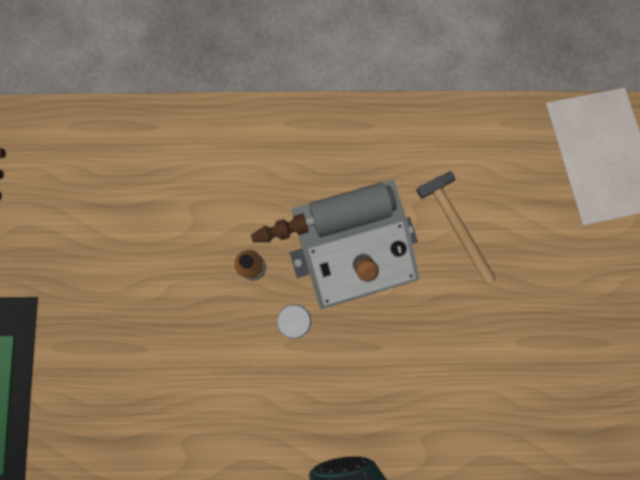

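View pics/side.png

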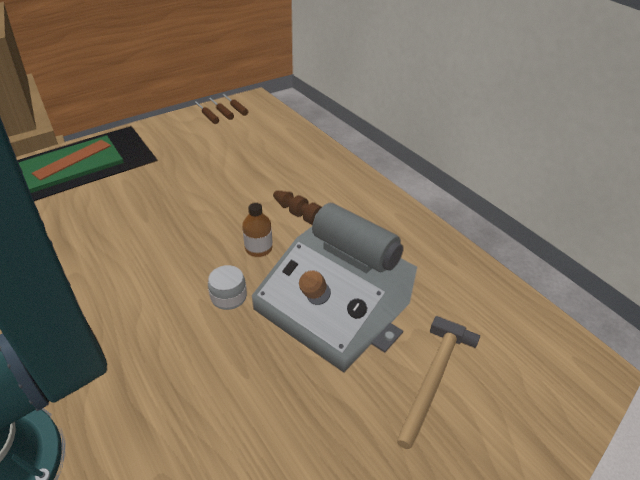

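The top view shows the machine turned by about 15°, with the knob's top at (367,269) and the panel's dial at (398,248) and rocker at (325,269). The side view shows the knob head at (312,284), with the bottle, tin and hammer clear of it.

```bash
cat > m.py <<'E'
from h import *
def look(name,box):
    d=np.load(name+".npz"); W=d["W"]; hsv=cv2.cvtColor(d["image"],cv2.COLOR_BGR2HSV)
    u0,v0,u1,v1=box; m=np.zeros(W.shape[:2],bool); m[v0:v1,u0:u1]=1; m&=np.isfinite(W[...,0])
    pan=m&(hsv[...,1]<40)&(hsv[...,2]>120)&(W[...,2]>.03)&(W[...,2]<.12)
    pan=cv2.erode(pan.astype(np.uint8),np.ones((3,3)))>0
    P=W[pan]; 
    for _ in range(3):
        c=P.mean(0); n=np.linalg.svd(P-c,full_matrices=False)[2][2]; n*=np.sign(n[2]); r=(P-c)@n; P=P[abs(r)<.004]
    K=W[m&(hsv[...,1]>90)]; hh=(K-c)@n; K=K[(hh>.03)&(hh<.1)]; hh=(K-c)@n
    cap=K[hh>np.percentile(hh,90)-.006]
    pp=cap.mean(0); 
    (x,y),rad=cv2.minEnclosingCircle(cap[:,:2].astype(np.float32))
    print(name,len(P),"n",n,"tilt",np.degrees(np.arccos(n[2])),"yaw",np.degrees(np.arctan2(-n[1],-n[0])),"rms",r.std())
    print(" cap n",len(cap),"centre",pp,"circ",x,y,rad,"h",np.percentile(hh,[50,90,98]))
    rect=cv2.minAreaRect(P[:,:2].astype(np.float32)); print(" rect",rect, "panel c",c)
    t=pp-n*((pp-c)@n); print(" panel_point est",t," z must be .0696")
look("top",(300,215,420,305)); look("side",(250,235,400,360))
E
python3 m.py
```

```text
top 3876 n [-0.4075682  -0.11739984  0.90559673] tilt 25.09622720877313 yaw 16.069023001177726 rms 0.001638091067441278
 cap n 295 centre [ 0.56188994 -0.02997763  0.12451385] circ 0.5624600648880005 -0.02993513084948063 0.019664909690618515 h [0.0549613  0.05879568 0.06058419]
 rect ((0.5829221606254578, -0.025524981319904327), (0.1136297658085823, 0.19808052480220795), 15.867383003234863) panel c [ 0.58264005 -0.02186195  0.072237  ]
 panel_point est [ 0.58502009 -0.023315    0.07311978]  z must be .0696
side 4756 n [-0.40049796 -0.11024944  0.90964083] tilt 24.544235581647783 yaw 15.391213029030334 rms 0.0013120521936371729
 cap n 395 centre [ 0.5580841  -0.03178033  0.12265037] circ 0.5593264102935791 -0.029981985688209534 0.02068641595542431 h [0.05619231 0.05916476 0.0602524 ]
 rect ((0.588322103023529, -0.022706009447574615), (0.13026762008666992, 0.2182292640209198), 15.280221939086914) panel c [ 0.58216401 -0.03362867  0.07019643]
 panel_point est [ 0.58097433 -0.02547909  0.07066038]  z must be .0696
```

```bash
cat > go.py <<'E'
from h import *
import sys
from scipy.spatial.transform import Rotation as Ro
def delta(off,pp=np.array([.5849,-.0231,.0696]),yaw=np.radians(15.8)):
    o=get_obs(); R=Ro.from_euler("xyz",o["ee_rot"]); T=Ro.from_euler("xyz",[np.pi,-np.radians(25),yaw])
    ax=-T.as_matrix()[:,2]; t=pp+off*ax
    print("t",o["time"],"target",t,"tcp",o["tool_pos"],"shift mm in tool",(R.inv().apply(t-o["tool_pos"])*1e3).round(1),"units",(R.inv().apply(t-o["tool_pos"])/.04).round(2),
      "turn units",((R.inv()*T).as_rotvec()/.1).round(2),"F",o["wrist_force"].round(1),"w",o["width"])
if __name__=="__main__": delta(float(sys.argv[1]))
E
python3 go.py .14
```

```text
t 0.1 target [ 0.52796887 -0.03920988  0.19648309] tcp [ 0.13000948 -0.53385079  0.1839968 ] shift mm in tool [ 503.7 -386.5  -11.6] units [12.59 -9.66 -0.29] turn units [ 0.06  4.36 -0.37] F [ 0.1 -0.1 -0.3] w 0.09419646565185752
```

drive_tool(commands=[[0.79,-0.6,-0.05,0,0,0],[0.79,-0.6,-0.05,0,0,0],[0.79,-0.6,-0.05,0,0,0],[0.79,-0.6,-0.05,0,0,0],[0.79,-0.6,-0.05,0,0,0],[0.79,-0.6,-0.05,0,0,0],[0.79,-0.6,0,0,0,0],[0.79,-0.6,0,0,0,0],[0.79,-0.6,0,0,0,0],[0.79,-0.6,0,0,0,0],[0.79,-0.6,0,0,0,0],[0.79,-0.6,0,0,0,0],[0.79,-0.6,0,0,0,0],[0.79,-0.6,0,0,0,0],[0.79,-0.6,0,0,0,0],[0.7,-0.6,0,0,0,0],[0,0,0,0,1,-0.1],[0,0,0,0,1,-0.1],[0,0,0,0,1,-0.1],[0,0,0,0,1,-0.1]], gripper=0)

```text
time: 2.6
tool_pos: [0.5268, -0.0423, 0.1968]
ee_rot: [3.133, -0.403, 0.282]
wrist_force: [0.1, 0.0, 0.1]
width: 0.0937
finger_force: 0.0
```

```bash
python3 go.py .10; python3 - <<'E'
from h import *
s=snapshot("wrist"); np.savez("wrist.npz",W=cloud(s),**s); cv2.imwrite("pics/w1.png",s["image"])
E
```

```text
t 2.6 target [ 0.54423491 -0.03460706  0.16023078] tcp [ 0.52680112 -0.04233241  0.19678517] shift mm in tool [ 3.1 -2.9 41. ] units [ 0.08 -0.07  1.03] turn units [0.06 0.34 0.06] F [0.1 0.  0.1] w 0.09370007399638208
```

View pics/w1.png

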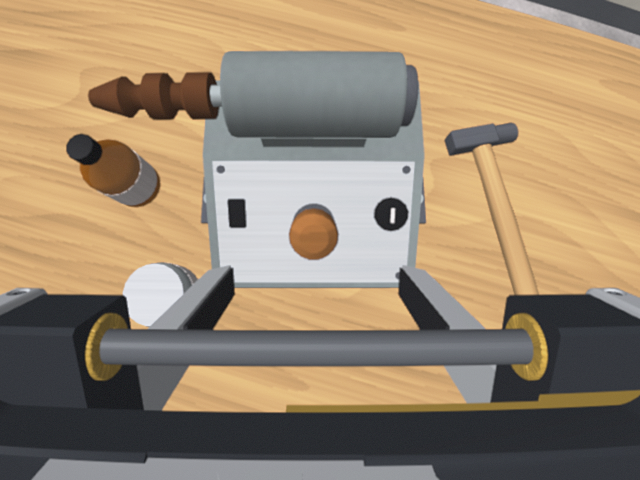

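The wrist view shows the knob at (313,233), centred between the fingertips at about (220,275) and (415,275). The gripper is square to the panel.

```bash
sed -i '/^look(/d' m.py; python3 -c "
from m import *
look('wrist',(205,150,420,288))"
```

```text
wrist 22337 n [-0.40416282 -0.11553189  0.90736145] tilt 24.85676763920837 yaw 15.9528401857781 rms 0.0011050391596190792
 cap n 1704 centre [ 0.56154029 -0.02981074  0.12438406] circ 0.561715841293335 -0.029661506414413452 0.020717564970254898 h [0.0570648 0.0587956 0.0594249]
 rect ((0.5862054228782654, -0.02247712016105652), (0.1297163963317871, 0.21837466955184937), 16.021963119506836) panel c [ 0.59033831 -0.01955809  0.07571157]
 panel_point est [ 0.58457237 -0.02322691  0.07267612]  z must be .0696
```

drive_tool(commands=[[0.1,-0.07,0,0.06,0.34,0.06],[0,0,0.5,0,0,0],[0,0,0.4,0,0,0],[0,0,0,0,0,0],[0,0,0,0,0,0]], gripper=0)

```text
time: 3.28
tool_pos: [0.5448, -0.0346, 0.1662]
ee_rot: [-3.142, -0.434, 0.275]
wrist_force: [-0.3, -0.1, -0.1]
width: 0.0942
finger_force: 0.0
```

```bash
python3 go.py .024
```

```text
t 3.275 target [ 0.57514038 -0.02586169  0.09135139] tcp [ 0.54478187 -0.03461375  0.16623379] shift mm in tool [-2.8 -0.2 81.2] units [-0.07 -0.    2.03] turn units [ 0.    0.02 -0.01] F [-0.3 -0.1 -0.1] w 0.09419637555262302
```

drive_tool(commands=[[-0.07,0,0.4,0,0,0],[0,0,0.4,0,0,0],[0,0,0.4,0,0,0],[0,0,0.4,0,0,0],[0,0,0.4,0,0,0],[0,0,0,0,0,0],[0,0,0,0,0,0]])

```text
time: 4.15
tool_pos: [0.5746, -0.0264, 0.0925]
ee_rot: [3.141, -0.434, 0.275]
wrist_force: [0.2, -0.7, -0.3]
width: 0.0939
finger_force: 0.0
```

```bash
python3 go.py .024
```

```text
t 4.15 target [ 0.57514038 -0.02586169  0.09135139] tcp [ 0.57457041 -0.02636379  0.09246726] shift mm in tool [ 0.2 -0.3  1.3] units [ 0.   -0.01  0.03] turn units [ 0.01  0.02 -0.01] F [ 0.2 -0.7 -0.3] w 0.0938681461814166
```

drive_tool(commands=[[0,0,0,0,0,0],[0,0,0,0,0,0],[0,0,0,0,0,0],[0,0,0,0,0,0],[0,0,0,0,0,0],[0,0,0,0,0,0]], gripper=1)

```text
time: 4.9
tool_pos: [0.5744, -0.0268, 0.0922]
ee_rot: [3.14, -0.434, 0.275]
wrist_force: [0.8, -2.1, 0.0]
width: 0.0437
finger_force: 30.0
```

drive_tool(commands=[[0,0,-0.05,0,0,0],[0,0,-0.05,0,0,0],[0,0,0,0,0,0],[0,0,0,0,0,0]])

```text
time: 5.4
tool_pos: [0.5728, -0.0272, 0.0958]
ee_rot: [3.141, -0.434, 0.275]
wrist_force: [3.4, -3.4, -4.3]
width: 0.0437
finger_force: 30.0
```

```bash
cat > f.py <<'E'
from h import *
o=get_obs(); a=np.array([-.4066,-.1151,.9063]); p=np.array([.5744,-.0268,.0922])
d=o["tool_pos"]-p; F=o["wrist_force"]
print("t",o["time"],"out mm",d@a*1e3,"side",(d-a*(d@a))*1e3,"pull N",-F@a,"lat",F-a*(F@a),"w",o["width"],"T",o["wrist_torque"])
E
python3 f.py
```

```text
t 5.4 out mm 3.9481321925519373 side [0.01499615 0.03214248 0.01102225] pull N 4.854497063374862 lat [ 1.44399671 -3.9930359   0.14045462] w 0.04374021538719521 T [-0.71107439 -0.20243062 -0.36876016]
```

drive_tool(commands=[[0,0.02,-0.05,0,0,0],[0,0,-0.05,0,0,0],[0,0,0,0,0,0],[0,0,0,0,0,0]])

```text
time: 5.9
tool_pos: [0.5711, -0.0277, 0.0994]
ee_rot: [-3.141, -0.434, 0.275]
wrist_force: [3.8, -0.8, -3.0]
width: 0.0437
finger_force: 30.0
```

```bash
python3 f.py
```

```text
t 5.9 out mm 7.939298125396188 side [-0.03178479 -0.0323964  -0.01794721] pull N 4.177616517451158 lat [ 2.14909763 -1.23715412  0.80682229] w 0.043717756177880165 T [-0.32148951 -0.12923082 -0.11069213]
```

drive_tool(commands=[[0,0,-0.05,0,0,0],[0,0,-0.05,0,0,0],[0,0,0,0,0,0],[0,0,0,0,0,0]])

```text
time: 6.4
tool_pos: [0.57, -0.0281, 0.1021]
ee_rot: [-3.141, -0.434, 0.274]
wrist_force: [10.8, 0.2, -10.5]
width: 0.0435
finger_force: 30.0
```

```bash
python3 f.py
```

```text
t 6.4 out mm 10.895686478766994 side [ 0.01206865 -0.04977938 -0.00032157] pull N 13.887228105581396 lat [ 5.12815992 -1.42346645  2.11915698] w 0.043454223837505274 T [-0.34342646 -0.77254008 -0.21377323]
```

drive_tool(commands=[[0.01,0,-0.04,0,0,0],[0,0,-0.04,0,0,0],[0,0,0,0,0,0],[0,0,0,0,0,0]])

```text
time: 6.9
tool_pos: [0.5685, -0.0285, 0.1055]
ee_rot: [-3.141, -0.433, 0.274]
wrist_force: [5.3, -0.4, -6.1]
width: 0.0434
finger_force: 30.0
```

```bash
python3 f.py
```

```text
t 6.9 out mm 14.670053100323974 side [ 0.10486124 -0.0276638   0.04432031] pull N 7.626712860380789 lat [ 2.21805392 -1.31555225  0.82761661] w 0.0434212814534375 T [-0.32582563 -0.29696641 -0.11251969]
```

```bash
cat > cap.py <<'E'
from h import *
pp=np.array([.5849,-.0231,.0696]); a=np.array([-.4066,-.1151,.9063])
import sys
im=[]
for n in sys.argv[1:]:
    s=snapshot(n); W=cloud(s)-pp; h=W@a; r=np.linalg.norm(W-h[...,None]*a,axis=-1)
    hsv=cv2.cvtColor(s["image"],cv2.COLOR_BGR2HSV)
    m=(r<.019)&(h>.03)&(h<.13)&(hsv[...,1]>90)
    print(n,m.sum(),np.percentile(h[m],[10,50,80,90,98])*1e3 if m.any() else "")
    im.append(s["image"])
cv2.imwrite("pics/cap_%d.png"%int(get_obs()["time"]*100),np.hstack([cv2.resize(i,(400,300)) for i in im]))
E
python3 cap.py side top wrist; ls pics
```

```text
side 35 [72.63967314 73.87753968 75.14781788 75.62654269 75.95664293]
top 210 [72.20279651 74.99884013 76.34538013 77.42645017 78.7197645 ]
wrist 3738 [73.2194381  75.3001522  76.09035703 76.40022415 76.93806641]
cap_705.png
side.png
top.png
w1.png
```

drive_tool(commands=[[0,0,-0.04,0,0,0],[0,0,-0.04,0,0,0],[0,0,0,0,0,0],[0,0,0,0,0,0]])

```text
time: 7.55
tool_pos: [0.567, -0.029, 0.1092]
ee_rot: [-3.141, -0.433, 0.275]
wrist_force: [1.0, -1.2, 0.1]
width: 0.0434
finger_force: 30.0
```

```bash
python3 f.py
```

```text
t 7.55 out mm 18.6384611753574 side [ 0.16892557 -0.03940638  0.07178407] pull N 0.20653901350228093 lat [ 0.92498695 -1.18405171  0.26459812] w 0.04343507752469079 T [-0.22575193  0.32952267 -0.07581065]
```

drive_tool(commands=[[0,0,-0.04,0,0,0],[0,0,-0.04,0,0,0],[0,0,0,0,0,0],[0,0,0,0,0,0]])

```text
time: 8.05
tool_pos: [0.5657, -0.0294, 0.1122]
ee_rot: [-3.141, -0.433, 0.275]
wrist_force: [-3.8, -0.1, 1.8]
width: 0.0434
finger_force: 30.0
```

```bash
python3 f.py
```

```text
t 8.05 out mm 21.943763585704172 side [ 0.22760971 -0.06017175  0.09565252] pull N -3.2306707583676353 lat [-2.51566993  0.29752276 -1.09066431] w 0.043449677814725356 T [-0.15928723  0.73431533  0.02939872]
```

drive_tool(commands=[[0,0,-0.04,0,0,0],[0,0,0,0,0,0],[0,0,0,0,0,0]])

```text
time: 8.43
tool_pos: [0.5652, -0.0295, 0.1129]
ee_rot: [-3.141, -0.433, 0.275]
wrist_force: [-0.1, -0.3, -2.3]
width: 0.0437
finger_force: 30.0
```

```bash
python3 f.py
```

```text
t 8.425 out mm 22.831527507784035 side [ 0.12631562 -0.06851775  0.04919601] pull N 2.007586454224141 lat [-0.88959534 -0.58034844 -0.47291782] w 0.04366709820272211 T [-0.16387659  0.58405252  0.00764275]
```

drive_tool(commands=[[0,0,0,0,0,0],[0,0,0,0,0,0],[0,0,0,0,0,0],[0,0,0,0,0,0],[0,0,0,0,0,0],[0,0,0,0,0,0]], gripper=0)

```text
time: 9.18
tool_pos: [0.5655, -0.0296, 0.1134]
ee_rot: [3.141, -0.434, 0.275]
wrist_force: [-0.9, 0.1, -0.1]
width: 0.0938
finger_force: 0.0
```

```bash
python3 f.py; python3 cap.py side top wrist
```

```text
t 9.175 out mm 23.187308743572512 side [ 0.51888645 -0.17268897  0.21210734] pull N -0.26695356435893797 lat [-0.79979919  0.12184234 -0.34333144] w 0.09384812882686488 T [-0.03056964  0.13668998  0.02647162]
side 23 [80.55205345 82.41658731 83.02485698 83.16701862 84.39132812]
top 238 [80.18022151 83.15801238 84.72628085 85.42192232 86.63196504]
wrist 3724 [81.28784161 83.44430231 84.2269497  84.56435472 85.08045505]
```

The knob stayed out about 24 mm once released. I'll back off along its axis.

drive_tool(commands=[[0,0,-0.4,0,0,0],[0,0,-0.5,0,0,0],[0,0,-0.5,0,0,0],[0,0,-0.5,0,0,0],[0,0,-0.5,0,0,0],[0,0,0,0,0,0],[0,0,0,0,0,0],[0,0,0,0,0,0]])

```text
time: 10.32
tool_pos: [0.5262, -0.0403, 0.1993]
ee_rot: [-3.14, -0.432, 0.274]
wrist_force: [-0.0, -0.1, 0.1]
width: 0.0941
finger_force: 0.0
```

```bash
python3 f.py; python3 cap.py side top wrist; ls -t pics | head -1; cp pics/$(ls -t pics|head -1) pics/final.png; python3 -c "
import cv2;i=cv2.imread('pics/final.png');cv2.imwrite('pics/final.png',cv2.resize(i[:,:],(800,200)))"
```

```text
t 10.325 out mm 118.23278666043878 side [-0.10994586  0.06991643 -0.03408798] pull N -0.13568709034754464 lat [ 0.01605996 -0.10596287 -0.00624488] w 0.09408523107566602 T [-0.05405541  0.1727204  -0.04134349]
side 318 [80.51122815 83.0594806  84.49064997 85.12658603 85.96741309]
top 292 [80.23686964 82.74533344 84.37509904 85.09055299 86.52528951]
wrist 1669 [81.3129288  83.39503471 84.21241733 84.63835595 85.21286565]
cap_1047.png
```

View pics/final.png

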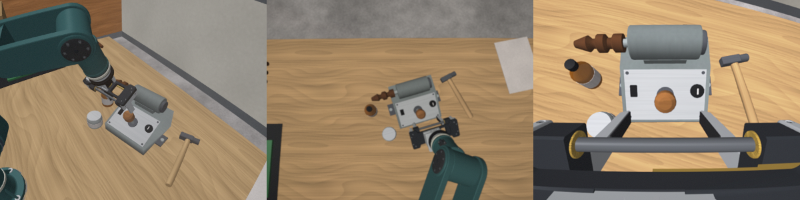

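The three views show the knob still out, at (665,102) in the wrist view. The gripper is clear, and the bottle, tin and hammer haven't moved.

```bash
python3 -c "
from bench import close_job
print(close_job())"
```

```text
the job is handed in; nothing more can be done
None
```

The burnisher's knob is pulled out past its click and, let go, rests about 24 mm out on the catch; the highest pull I read was about 14 N, the bottle, tin and hammer look unmoved, and the job is handed in (no verdict was returned).

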